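Return the square reference block to its nest

ROBOT

A 6-joint arm with a two-finger parallel gripper is mounted at the origin on a cart in front of the work surface, level with it; the furniture and walls round the work are solid. World frame = base frame: x ahead of the robot, y to its left, z up, the work surface at z = 0. Lengths are in m, angles in rad, forces in N, time in s.
With the tool pointing down it reaches from about 0.375 to 0.9 m from the base axis. Payload 3.1 kg.
Tool frame: the origin (TCP) lies midway between the tips of the shut fingers; the grasp point (between the pads) lies 19 mm behind it (pinch_z is the distance from the TCP to the grasp point, in m); y points along the fingers, z is the direction in which the jaws open and shut, and the axes are right-handed (so a half turn about y gives the same grasp; the last joint's range is limited). The gripper opens to 87 mm and grips with 3 to 60 N. Pads are 19 mm wide; open, the fingers measure 117 mm over their backs; the gripper's body (75 mm by 190 mm) begins 51 mm behind the grasp point.
Start: joints at [1.014, 0.527, 1.433, -0, 1.181, -0.178], TCP at [0.231, 0.581, 0.223] pointing down, gripper open.
Joint ranges: [-3.08, 3.08], [-0.75, 2.2], [0.22, 2.44], [-1.43, 4.57], [0, 2.65], [-2.85, 2.85]. Speed limits (rad/s): [2.79, 2.79, 3.14, 3.14, 3.14, 3.14].

INTERFACE

Orientations are given as a unit quaternion [x, y, z, w].
In Python, from rig import * gives the robot as it stands.
- The arm moves only by the tool drive_tool, never from a script. Its argument "plan" is a list of rows, each a list of 7 numbers: the shift along the tool's x, y, z in mm, then the turn, a rotation vector about the tool's x, y, z in degrees, then the finger opening in mm, from 0 to 87. A call has 1 to 10 rows; each row is the pose to reach, as a shift and turn from the pose commanded when the call began, along the tool's axes at that moment; what a row does not reach only later rows make up. A row lasts 1/10 s, in which the tool goes at most 50 mm and 8.59 degrees, less where a joint would pass 70% of its speed; a pose out of reach is approached as far as the arm can. A call with a gripper value outside its range is refused whole. The fingers move at their own pace and stop on an object; "newtons" is the grip in N (left out, the last holds). Time passes only in rows, so rows that repeat a pose let the fingers close. It gives the time, the measured TCP pose, the force and the opening at its end, in the units of the state.
- get_obs(): the state, without advancing time (a new reading comes with each control period).
- camera(name): name is "side" or "top" or "wrist"; returns the picture (420x560x3 uint8, blue, green, red); there is no depth.
- get_calibration(name): a dict with "fx", "fy", "cx", "cy" (pixels), "origin" and "rotation" of the camera in the world; the wrist camera has in their place "tool_from_camera" (4x4, takes a point from camera to tool coordinates, whose origin is the TCP and whose axes are the tool frame's). Camera axes: x right, y down, z forward; pixel columns grow to the right and rows downward; lengths in m; the calibration is good to about 2 mm. A picture is of the moment at which its call begins: read the wrist's pose just before it. get_calibration takes no time and is no camera call.
- hand_in(): hands the job in, once; it reports no verdict.
Trained networks look in the newest picture that a camera, given by its name, has taken for a name from the list of things; names that differ only in an ending like _2 or _b are one class to them, and where a whole thing is asked for, a point or a joint stands for the part that bears it (a point fixed in the world has none). Each returns a list of dicts, best first, with "conf" (0 to 1); they miss things now and then, are a little off and sometimes report something else, mostly with a low value. They report only what shows in the picture. A call takes as long as a camera call.
- spot_in(camera, target): "location" ([column, row] in pixels, amid what is visible of it).
- mark_of(camera, target): "location" ([column, row] in pixels: a listed point, or the origin of a listed thing).
The state is a dict: "time": time; "q": joint angles; "joint_velocities": joint speeds; "joint_torque": joint torques, N m; "position": TCP position; "tool_rot": TCP orientation; "ft_force": force on the tool from outside, world axes, zero at the start; "moment": the same for the moment, N m; "grip_width": finger opening in m.
Only numpy, scipy, OpenCV 4.12 (cv2) and the standard library are available. Lean on these libraries where they do the work, as an engineer would, in place of code of your own. Each camera call takes 0.05 s, during which the arm holds its last target. There are 200 camera calls.

TASK

Open the shut wooden box in front of you by lifting its lid until it leans back on its stop, then put the square steel reference block back into the square nest inside. It must lie flat on the nest's floor, fully home, with one edge tucked under the nest's steel lip. Leave the lid open, and leave the round blocks where they are.

Things in the scene. Friction and masses are not known exactly. Their poses are not given: they have to be found in the camera images.
- square_block_center (a point): Centre of the loose square steel reference block, 60 x 60 x 12 mm, lying flat on the bench; 6 mm above its underside. Its x and y axes are square to its edges, z up. Mass about 0.33 kg.
- square_nest (a point): Centre of the floor of the square nest in the box, 18 mm above the bench. Nest 63 mm along its x (x points away from the pull, to the hinge), 62 mm along y, walls 10 mm above its floor. Finger bays 48 mm long in x lie beside both y sides: 30 mm wide, floor 4 mm below the nest's. A fixed steel lip overhangs the -x edge by 6 mm, underside 14 mm over the nest floor, 2.5 mm thick: a level block cannot pass it.
- lid_pull (a point): Grip point of the aluminium pull tongue on the lid's front edge, middle of its section. Tongue 22 mm wide in y, 9 mm thick, sticking out 34 mm from the lid; this point is 21 mm from the lid's edge and 13 mm from the tongue's free end. Lid shut: 39.5 mm above the bench. Its x axis lies in the lid, to the hinge, y along the hinge.
- lid_hinge (a point): Point on the lid's hinge line, at its middle, 34 mm above the bench; y along the hinge, x away from the pull. The pull's grip point swings about it on a radius of 145 mm. The box (120 x 200 mm, walls 34 mm high) is fixed to the bench; the nest's centre is 62 mm in -x and 31 mm in -y from here.
- box_lid (a joint): Lid angle, rad: 0 shut, grows as the lid rises, stop at 1.83 (leaning back a little past upright). Light friction: let go before about 1.4 it falls shut, past about 1.65 it falls back onto the stop.
- round_block_center (a point): Centre of the loose round steel block, 64 mm across, 15 mm thick, flat on the bench: a bystander, 7.5 mm above its underside.
- small_round_center (a point): Centre of the small round block, 50 mm across, 16 mm thick, which already lies in the round nest beside the square one (92 mm to its +y): a bystander, 8 mm above its underside.

How it is judged:
By the outcome, as a careful person would: the job done as asked, in the order asked, and still so for the second after the job is handed in, with the robot touching nothing.
It also fails if it takes over 70 s, if anything falls off the work surface, if the arm or the gripper's body presses on something with over 40 N, if the wrist force passes 120 N, or if a joint passes its speed limit or range.

## Working session

There is one attempt and no reset: what is moved stays moved. The work goes in short steps, Python scripts to look and compute and a tool call to move; the robot and the scene stay as the last step left them, time stands still between calls to the robot, and variables do not carry over. Pictures are saved under pics/ and viewed, about 8 in all and at most 12, crops included, and the job is handed in when it is done.

Besides the shell and the picture viewer there is one more tool, called as name(argument=value, ...), one argument or row to a line, values as JSON. drive_tool: Moves the arm, as the interface text tells. Its arguments: {"type":"object","properties":{"plan":{"type":"array","items":{"type":"array","items":{"type":"number"}}},"newtons":{"type":"number"}},"required":["plan"]}

```bash
mkdir -p pics; ls
cat > h.py <<'E'
from rig import *
import numpy as np, cv2
from scipy.spatial.transform import Rotation as R
def campose(cam,obs=None):
    c=get_calibration(cam)
    if 'tool_from_camera' in c:
        o=obs or get_obs(); T=np.eye(4); T[:3,:3]=R.from_quat(o['tool_rot']).as_matrix(); T[:3,3]=o['position']
        M=T@np.array(c['tool_from_camera']); return c,M[:3,3],M[:3,:3]
    return c,np.array(c['origin']),np.array(c['rotation'])
def px2w(cam,px,z,obs=None):
    c,o,r=campose(cam,obs)
    d=r@np.array([(px[0]-c['cx'])/c['fx'],(px[1]-c['cy'])/c['fy'],1]); return o+d*(z-o[2])/d[2]
def w2px(cam,p,obs=None):
    c,o,r=campose(cam,obs); q=r.T@(np.array(p)-o); return np.array([c['fx']*q[0]/q[2]+c['cx'],c['fy']*q[1]/q[2]+c['cy']])
E
python3 - <<'E'
from h import *
np.set_printoptions(precision=4,suppress=True)
o=get_obs();print(o)
for c in('top','side','wrist'):
    cv2.imwrite(f'pics/{c}0.png',camera(c))
    k=get_calibration(c); print(c,{a:np.round(b,3).tolist() for a,b in k.items()})
Z=dict(square_block_center=.006,square_nest=.018,lid_pull=.0395,lid_hinge=.034,round_block_center=.0075,small_round_center=.026)
for c in('top','side'):
  for n,z in Z.items():
    for d in mark_of(c,n)[:2]: print(c,n,round(d['conf'],2),np.round(d['location'],1),px2w(c,d['location'],z))
E
```

```text
pics
{'time': 0.0, 'q': array([ 1.0135,  0.5285,  1.4339, -0.    ,  1.1814, -0.1785]), 'joint_velocities': array([-0.0006, -0.0009,  0.0005,  0.0013, -0.0009, -0.0018]), 'joint_torque': array([ -0.0002, -44.0054, -17.6593,   0.0633,   0.0584,  -0.0002]), 'position': array([0.2307, 0.5801, 0.2216]), 'tool_rot': array([ 0.6952, -0.1334,  0.1329, -0.6937]), 'ft_force': array([ 1.027 , -0.1409,  0.0597]), 'moment': array([-0.0382,  0.002 , -0.0036]), 'grip_width': 0.08693061382898544}
top {'fx': 401.799, 'fy': 401.799, 'cx': 280.942, 'cy': 204.154, 'origin': [0.412, -0.206, 0.922], 'rotation': [-0.703, 0.709, -0.05, 0.022]}
side {'fx': 398.367, 'fy': 398.367, 'cx': 278.417, 'cy': 201.927, 'origin': [0.284, 0.376, 0.606], 'rotation': [-0.187, 0.887, -0.415, 0.075]}
wrist {'fx': 316.975, 'fy': 316.975, 'cx': 283.304, 'cy': 206.873, 'tool_from_camera': [[-0.001, 0.97, 0.244, -0.067], [0.001, -0.244, 0.97, -0.161], [1.0, 0.001, -0.001, -0.0], [0.0, 0.0, 0.0, 1.0]]}Traceback (most recent call last):
  File "<stdin>", line 10, in <module>
  File "h.py", line 12, in px2w
    d=r@np.array([(px[0]-c['cx'])/c['fx'],(px[1]-c['cy'])/c['fy'],1]); return o+d*(z-o[2])/d[2]
      ~^~~~~~~~~~~~~~~~~~~~~~~~~~~~~~~~~~~~~~~~~~~~~~~~~~~~~~~~~~~~~~
ValueError: matmul: Input operand 1 has a mismatch in its core dimension 0, with gufunc signature (n?,k),(k,m?)->(n?,m?) (size 3 is different from 4)
```

```bash
sed -i "s/np.array(c\['rotation'\])/R.from_quat(c['rotation']).as_matrix()/" h.py
cat > m.py <<'E'
from h import *
np.set_printoptions(precision=4,suppress=True)
Z=dict(square_block_center=.006,square_nest=.018,lid_pull=.0395,lid_hinge=.034,round_block_center=.0075,small_round_center=.026)
for c in('top','side'):
  camera(c)
  for n,z in Z.items():
    for d in mark_of(c,n)[:2]: print(c,n,round(d['conf'],2),np.round(d['location'],1),px2w(c,d['location'],z))
E
python3 m.py; python3 -c "
import cv2,numpy as np
a=[cv2.imread(f'pics/{c}0.png') for c in('top','side')]
cv2.imwrite('pics/b0.png',cv2.resize(np.vstack(a),(560,840))[:840]) 
"
```

```text
top square_block_center 0.92 [198.4 239.8] [ 0.4257 -0.0555  0.006 ]
top square_nest 0.82 [316.3 243.4] [ 0.4149 -0.3208  0.018 ]
top lid_pull 0.83 [280.4 244. ] [ 0.4143 -0.2392  0.0395]
top lid_hinge 0.63 [337.  217.9] [ 0.4709 -0.3662  0.034 ]
top round_block_center 0.77 [226.8 165.9] [ 0.5945 -0.1188  0.0075]
top small_round_center 0.19 [195.2 236.7] [ 0.4323 -0.0517  0.026 ]
side square_block_center 0.55 [295.3 290.4] [ 0.424  -0.0623  0.006 ]
side square_nest 0.95 [340.2 206.6] [ 0.4131 -0.3131  0.018 ]
side lid_pull 0.92 [326.1 216.4] [ 0.4267 -0.2445  0.0395]
side lid_hinge 0.57 [326.1 179.8] [ 0.4685 -0.3753  0.034 ]
side round_block_center 0.63 [229.5 244.4] [ 0.59   -0.1143  0.0075]
```

View pics/top0.png

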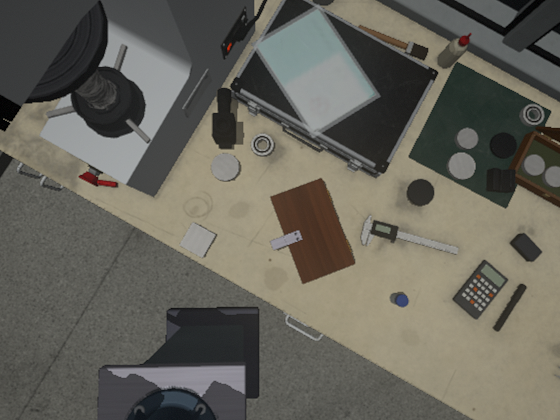

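View pics/side0.png

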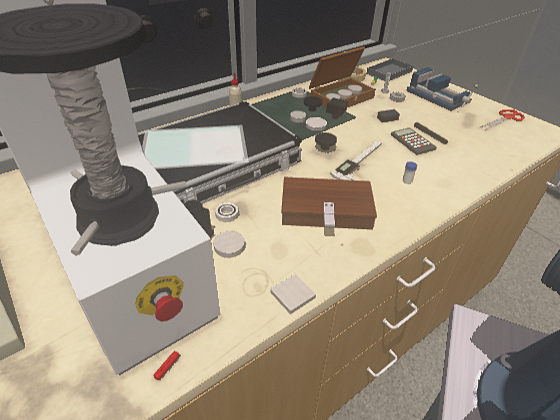

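Top: lid corners ≈(271,195),(321,179),(355,262),(304,283), pull at (287,240), square block at (198,239), round block at (225,167). Side agrees. Next I'll fit the lid and block outlines for yaw.

```bash
cat > seg.py <<'E'
from h import *
np.set_printoptions(precision=4,suppress=True)
im=cv2.imread('pics/top0.png')
hsv=cv2.cvtColor(im,cv2.COLOR_BGR2HSV)
m=((im[...,2].astype(int)-im[...,0]>25)&(im[...,2]<125)).astype(np.uint8)*255
m=cv2.morphologyEx(m,cv2.MORPH_CLOSE,np.ones((5,5)))
n,l,s,c=cv2.connectedComponentsWithStats(m); k=l[235,320]; print('area',s[k])
cn=max(cv2.findContours((l==k).astype(np.uint8),0,1)[0],key=cv2.contourArea)[:,0]
W=np.array([px2w('top',p,.045)[:2] for p in cn])
r=cv2.minAreaRect((W*1000).astype(np.float32)); print('lid',r, cv2.boxPoints(r))
g=(hsv[...,1]<45)&(hsv[...,2]>120); g=g.astype(np.uint8)
n,l,s,c=cv2.connectedComponentsWithStats(g)
for seed in((198,239),(282,242)):
    k=l[seed[1],seed[0]]; print(s[k])
    cn=max(cv2.findContours((l==k).astype(np.uint8),0,1)[0],key=cv2.contourArea)[:,0]
    W=np.array([px2w('top',p,.012 if seed[0]<200 else .044)[:2] for p in cn])
    r=cv2.minAreaRect((W*1000).astype(np.float32)); print(r)
print(R.from_quat(get_obs()['tool_rot']).as_matrix())
E
python3 seg.py
```

```text
area [ 270  178   85  106 5106]
lid ((444.69439697265625, -309.83203125), (204.08074951171875, 127.09415435791016), 20.02747344970703) [[ 327.0616 -285.0736]
 [ 370.5876 -404.4821]
 [ 562.3273 -334.5905]
 [ 518.8013 -215.1819]]
[179 222  36  36 740]
((426.6004943847656, -53.49543762207031), (62.20747375488281, 62.05931091308594), 60.59983825683594)
[270 231  32  19 299]
((423.7058410644531, -249.64894104003906), (22.613636016845703, 68.15687561035156), 19.831573486328125)
[[ 0.9291  0.      0.3699]
 [-0.3699  0.      0.9291]
 [ 0.     -1.      0.    ]]
```

```bash
cat >> h.py <<'E'
np.set_printoptions(precision=4,suppress=True)
def frame(yaw_deg,tilt=0):
    "tool pointing down, z axis at yaw; tilt: about -tool z (block +x edge up, hand leans to -x)"
    a=np.radians(yaw_deg); z=np.array([np.cos(a),np.sin(a),0]); y=np.array([0,0,-1.]); x=np.cross(y,z)
    return R.from_matrix(np.c_[x,y,z])*R.from_euler('z',-tilt,degrees=True)
def goal(pos,rot,obs=None):
    o=obs or get_obs(); r0=R.from_quat(o['tool_rot'])
    print('t',round(o['time'],2),'at',o['position'],'F',o['ft_force'],'w',round(o['grip_width'],4))
    print('shift',(r0.inv().apply(np.array(pos)-o['position'])*1000).round(1),'rot',np.degrees((r0.inv()*rot).as_rotvec()).round(1))
E
python3 - <<'E'
from h import *
print(frame(20,15).as_matrix())
goal([.41,-.225,.15],frame(20))
E
```

```text
[[ 0.3304  0.0885  0.9397]
 [-0.9077 -0.2432  0.342 ]
 [ 0.2588 -0.9659 -0.    ]]
t 0.9 at [0.2311 0.5807 0.2226] F [0.5741 0.0318 0.2924] w 0.0868
shift [ 464.2   72.6 -682.4] rot [-0.  48.3  0. ]
```

Run:
```python
from h import *
goal([.39,.08,.22],frame(68.3))
goal([.40,-.05,.20],frame(68.3))
goal([.41,-.225,.15],frame(20))
```

```text
t 0.9 at [0.2311 0.5807 0.2226] F [0.5741 0.0318 0.2924] w 0.0868
shift [ 332.8    2.6 -406.4] rot [-0. -0.  0.]
t 0.9 at [0.2311 0.5807 0.2226] F [0.5741 0.0318 0.2924] w 0.0868
shift [ 390.2   22.6 -523.5] rot [-0. -0.  0.]
t 0.9 at [0.2311 0.5807 0.2226] F [0.5741 0.0318 0.2924] w 0.0868
shift [ 464.2   72.6 -682.4] rot [-0.  48.3  0. ]
```

drive_tool(
  plan=[
    [333,0,-406,0,0,0,87],
    [333,0,-406,0,0,0,87],
    [333,0,-406,0,0,0,87],
    [333,0,-406,0,0,0,87],
    [333,0,-406,0,0,0,87],
    [333,0,-406,0,0,0,87],
    [333,0,-406,0,0,0,87],
    [333,0,-406,0,0,0,87],
    [333,0,-406,0,0,0,87],
    [333,0,-406,0,0,0,87],
  ],
)

```text
time: 1.9
position: [0.3833, 0.1023, 0.223]
tool_rot: [-0.694, 0.133, -0.134, 0.695]
ft_force: [0.7, -0.9, -0.4]
grip_width: 0.0871
```

drive_tool(
  plan=[
    [67,10,-137,0,0,0,87],
    [67,10,-137,0,0,0,87],
    [67,10,-137,0,0,0,87],
    [146,73,-294,0,48,0,87],
    [146,73,-294,0,48,0,87],
    [146,73,-294,0,48,0,87],
    [146,73,-294,0,48,0,87],
    [146,73,-294,0,48,0,87],
    [146,73,-294,0,48,0,87],
    [146,73,-294,0,48,0,87],
  ],
)

```text
time: 2.9
position: [0.4096, -0.2235, 0.1494]
tool_rot: [-0.58, 0.404, -0.404, 0.58]
ft_force: [0.0, 0.7, -0.6]
grip_width: 0.0872
```

```bash
cat > wl.py <<'E'
import sys
from h import *
Z=dict(square_block_center=.006,square_nest=.018,lid_pull=.0395,lid_hinge=.034,round_block_center=.0075,small_round_center=.026)
o=get_obs(); im=camera('wrist'); cv2.imwrite('pics/%s.png'%sys.argv[1],im)
print(o['time'],o['position'],R.from_quat(o['tool_rot']).as_matrix())
for n in sys.argv[2:]:
    for d in mark_of('wrist',n)[:2]: print(n,round(d['conf'],2),np.round(d['location'],1),px2w('wrist',d['location'],Z[n],o))
E
python3 wl.py w1 lid_pull lid_hinge
```

```text
2.9 [ 0.4096 -0.2235  0.1494] [[ 0.3461 -0.0001  0.9382]
 [-0.9382  0.0001  0.3461]
 [-0.0001 -1.     -0.    ]]
lid_pull 0.85 [288.5 214.9] [ 0.4163 -0.2309  0.0395]
```

View pics/w1.png

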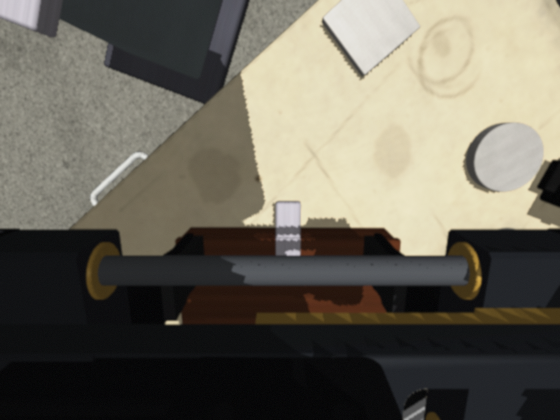

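Pull tongue at (288,202–250), lid front edge at row 229, horizontal, so the yaw agrees; the mark gives (0.416,−0.231). Descending.

drive_tool(
  plan=[
    [8,40,4,0,0,0,50],
    [8,80,4,0,0,0,50],
    [8,110,4,0,0,0,50],
    [8,126,4,0,0,0,50],
    [8,126,4,0,0,0,50],
    [8,126,4,0,0,0,50],
  ],
)

```text
time: 3.65
position: [0.4165, -0.2289, 0.0238]
tool_rot: [0.581, -0.404, 0.404, -0.581]
ft_force: [0.1, -0.9, 0.2]
grip_width: 0.052
```

drive_tool(
  plan=[
    [0,0,0,0,0,0,10],
    [0,0,0,0,0,0,10],
    [0,0,0,0,0,0,10],
    [0,0,0,0,0,0,10],
    [0,0,0,0,0,0,10],
    [0,0,0,0,0,0,10],
  ],
  newtons=20,
)

```text
time: 4.25
position: [0.4161, -0.2293, 0.024]
tool_rot: [0.58, -0.404, 0.404, -0.58]
ft_force: [-3.0, -1.6, 5.6]
grip_width: 0.0218
```

drive_tool(
  plan=[
    [1,-12.6,0,0,0,0,10],
    [3.2,-25.1,0,0,0,0,10],
    [6.4,-37.3,0,0,0,0,10],
    [10.6,-49.2,0,0,0,0,10],
    [15.9,-60.7,0,0,0,0,10],
    [15.9,-60.7,0,0,0,0,10],
  ],
)

```text
time: 4.85
position: [0.4213, -0.2439, 0.0848]
tool_rot: [-0.58, 0.404, -0.404, 0.58]
ft_force: [-1.8, -0.2, -1.4]
grip_width: 0.0217
```

Run:
```python
from h import *
o=get_obs();print(o['position'],o['ft_force'],o['moment'],o['grip_width'])
cv2.imwrite('pics/s2.png',camera('side'))
```

```text
[ 0.4213 -0.2439  0.0848] [-1.8467 -0.2056 -1.3559] [-0.0582  0.2204 -0.0422] 0.021670778589119522
```

View pics/s2.png

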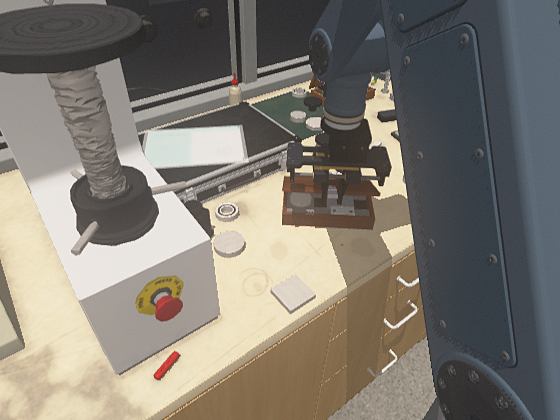

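The lid follows and the nest shows below it; the forces are low. Continuing along the arc.

drive_tool(
  plan=[
    [7.4,-12.8,0,0,0,0,10],
    [16.3,-25,0,0,0,0,10],
    [26.5,-36.3,0,0,0,0,10],
    [37.8,-46.5,0,0,0,0,10],
    [50,-55.4,0,0,0,0,10],
    [63.2,-63,0,0,0,0,10],
    [77,-69.2,0,0,0,0,10],
    [91.5,-73.9,0,0,0,0,10],
    [106.3,-77,0,0,0,0,10],
    [106.3,-77,0,0,0,0,10],
  ],
)

```text
time: 5.9
position: [0.4582, -0.3451, 0.1615]
tool_rot: [0.581, -0.404, 0.404, -0.58]
ft_force: [-3.6, 1.0, 8.1]
grip_width: 0.0217
```

drive_tool(
  plan=[
    [15.1,-1.6,0,0,0,0,10],
    [30.3,-1.6,0,0,0,0,10],
    [45.4,0,0,0,0,0,10],
    [57.8,2.5,0,0,0,0,10],
    [57.8,2.5,0,0,0,0,10],
  ],
)

```text
time: 6.4
position: [0.4783, -0.4003, 0.1584]
tool_rot: [0.581, -0.404, 0.405, -0.579]
ft_force: [-4.1, -3.9, 5.4]
grip_width: 0.022
```

drive_tool(
  plan=[
    [0,0,0,0,0,0,45],
    [0,0,0,0,0,0,45],
    [0,0,0,0,0,0,45],
    [0,-30,0,0,0,0,45],
    [0,-60,0,0,0,0,45],
    [-50,-60,0,0,0,0,87],
    [-100,-60,0,0,0,0,87],
    [-140,-60,0,0,0,0,87],
    [-140,-60,0,0,0,0,87],
  ],
)

```text
time: 7.3
position: [0.4267, -0.2595, 0.218]
tool_rot: [-0.58, 0.406, -0.4, 0.582]
ft_force: [-0.1, -0.1, -0.8]
grip_width: 0.069
```

```bash
cat > fx.py <<'E'
import sys
from h import *
Z=dict(square_block_center=.006,square_nest=.018,lid_hinge=.034,small_round_center=.026,round_block_center=.0075)
for c in('top','side'):
  cv2.imwrite(f'pics/{c}{sys.argv[1]}.png',camera(c))
  for n,z in Z.items():
    for d in mark_of(c,n)[:1]: print(c,n,round(d['conf'],2),np.round(d['location'],1),px2w(c,d['location'],z))
E
python3 fx.py 3; python3 wl.py w3 square_nest small_round_center square_block_center
```

```text
top square_block_center 0.73 [198.4 236.7] [ 0.4327 -0.0554  0.006 ]
top round_block_center 0.74 [225. 169.] [ 0.5872 -0.1147  0.0075]
side square_block_center 0.87 [291.9 291.7] [ 0.4287 -0.057   0.006 ]
side square_nest 0.8 [339.9 205.5] [ 0.4148 -0.3165  0.018 ]
side lid_hinge 0.79 [327.4 177.4] [ 0.4686 -0.3858  0.034 ]
side small_round_center 0.6 [299.8 198.6] [ 0.5037 -0.2921  0.026 ]
side round_block_center 0.84 [228.7 247. ] [ 0.588  -0.1071  0.0075]
7.9 [ 0.4301 -0.2669  0.2186] [[ 0.3464 -0.0001  0.9381]
 [-0.9381  0.0002  0.3464]
 [-0.0002 -1.     -0.0001]]
square_nest 0.8 [258.8 226.4] [ 0.4187 -0.3232  0.018 ]
small_round_center 0.8 [332.6 225.7] [ 0.4989 -0.2899  0.026 ]
```

View pics/w3.png

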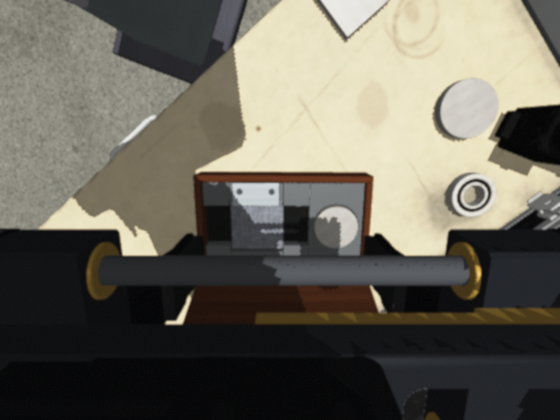

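Box open: front wall row 178, lip plate at (232–282,183–207), square nest centre (258,226), small round at (333,226). I'll step back and lower for a sharper measurement.

drive_tool(
  plan=[
    [-50,40,0,0,0,0,87],
    [-66,70,0,0,0,0,87],
    [-66,70,0,0,0,0,87],
    [-66,70,0,0,0,0,87],
    [-66,70,0,0,0,0,87],
  ],
)

```text
time: 8.6
position: [0.4088, -0.2063, 0.1497]
tool_rot: [0.58, -0.403, 0.405, -0.58]
ft_force: [-0.1, 0.5, -0.6]
grip_width: 0.0871
```

```bash
python3 wl.py w4 square_nest small_round_center square_block_center; python3 -c "
import cv2
a=cv2.imread('pics/w4.png')[100:270,150:410];cv2.imwrite('pics/w4c.png',cv2.resize(a,None,fx=3,fy=3,interpolation=cv2.INTER_CUBIC))"
```

```text
8.6 [ 0.4088 -0.2063  0.1497] [[ 0.3468  0.0028  0.9379]
 [-0.9379 -0.0026  0.3468]
 [ 0.0034 -1.      0.0018]]
square_nest 0.78 [252.5 299.8] [ 0.4155 -0.3175  0.018 ]
small_round_center 0.6 [341.5 304.7] [ 0.5004 -0.287   0.026 ]
square_block_center 0.71 [363.   47.3] [ 0.4274 -0.0569  0.006 ]
```

View pics/w4c.png

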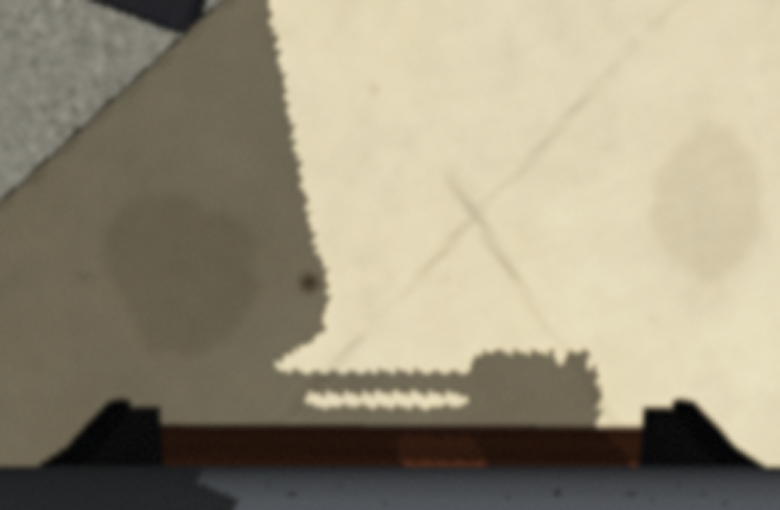

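Run:
```python
from h import *
for p in((217,315),(125,372),(213,250)): print(px2w('side',p,0))
goal([.415,-.077,.17],frame(-29.4))
```

```text
[0.5319 0.0392 0.    ]
[0.6105 0.1867 0.    ]
[ 0.617  -0.0925  0.    ]
t 8.8 at [ 0.4082 -0.206   0.1497] F [ 0.4853  0.1109 -0.4829] w 0.0869
shift [-118.6  -20.6   51.1] rot [-0.1 49.7  0.1]
```

drive_tool(
  plan=[
    [-60,-20,25,0,20,0,87],
    [-118,-20,51,0,50,0,87],
    [-118,-20,51,0,50,0,87],
    [-118,-20,51,0,50,0,87],
    [-118,-20,51,0,50,0,87],
    [-118,-20,51,0,50,0,87],
    [-118,-20,51,0,50,0,87],
    [-118,-20,51,0,50,0,87],
  ],
)

```text
time: 9.6
position: [0.4145, -0.0767, 0.1691]
tool_rot: [0.356, -0.611, 0.611, -0.356]
ft_force: [-0.1, -0.1, -0.5]
grip_width: 0.0871
```

```bash
python3 wl.py w5 square_block_center
python3 - <<'E'
from h import *
o=get_obs(); im=cv2.imread('pics/w5.png'); hsv=cv2.cvtColor(im,cv2.COLOR_BGR2HSV)
px=w2px('wrist',[.427,-.056,.012],o).astype(int); print(px)
c0=hsv[px[1],px[0]]; print(c0)
g=((hsv[...,1]<c0[1]+20)&(abs(hsv[...,2].astype(int)-c0[2])<45)).astype(np.uint8)
g[235:]=0
n,l,s,c=cv2.connectedComponentsWithStats(g);k=l[px[1],px[0]];print(s[k])
cn=max(cv2.findContours((l==k).astype(np.uint8),0,1)[0],key=cv2.contourArea)[:,0]
W=np.array([px2w('wrist',p,.012,o)[:2] for p in cn]);print(cv2.minAreaRect((W*1000).astype(np.float32)))
E
```

```text
9.6 [ 0.4145 -0.0767  0.1691] [[-0.4936  0.001   0.8697]
 [-0.8697 -0.0005 -0.4936]
 [-0.     -1.      0.0011]]
square_block_center 0.66 [281.9 167.8] [ 0.4254 -0.0539  0.006 ]
[284 169]
[ 21  13 200]
[ 253  138   60   60 3536]
((426.0888671875, -53.9202880859375), (59.18647766113281, 59.57958221435547), 60.41836166381836)
```

View pics/w5.png

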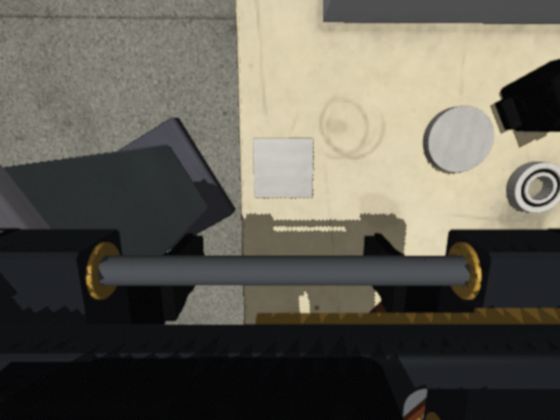

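Block square at (253–313,138–198), aligned with the jaws. Descending to grip.

drive_tool(
  plan=[
    [-25.5,45,-1.2,0,0,0,87],
    [-25.5,90,-1.2,0,0,0,87],
    [-25.5,130,-1.2,0,0,0,87],
    [-25.5,150,-1.2,0,0,0,87],
    [-25.5,160,-1.2,0,0,0,87],
    [-25.5,165.5,-1.2,0,0,0,87],
    [-25.5,165.5,-1.2,0,0,0,87],
    [-25.5,165.5,-1.2,0,0,0,87],
  ],
)

```text
time: 10.5
position: [0.4263, -0.0539, 0.0041]
tool_rot: [0.355, -0.611, 0.612, -0.356]
ft_force: [-0.8, -0.8, 0.4]
grip_width: 0.0871
```

drive_tool(
  plan=[
    [0,0,0,0,0,0,50],
    [0,0,0,0,0,0,50],
    [0,0,0,0,0,0,50],
    [0,0,0,0,0,0,50],
    [0,0,0,0,0,0,50],
    [0,0,0,0,0,0,50],
  ],
  newtons=35,
)

```text
time: 11.1
position: [0.4261, -0.0537, 0.0035]
tool_rot: [0.355, -0.611, 0.612, -0.355]
ft_force: [1.4, 0.5, 5.0]
grip_width: 0.0598
```

Run:
```python
from h import *
goal([.4265,-.294,.22],frame(20))
```

```text
t 11.1 at [ 0.4261 -0.0537  0.0035] F [1.4247 0.5195 5.0415] w 0.0598
shift [ 208.5 -216.4  119.6] rot [ -0.1 -49.7   0. ]
```

drive_tool(
  plan=[
    [0,-40,0,0,0,0,50],
    [0,-90,0,0,0,0,50],
    [25,-130,15,0,-7,0,50],
    [65,-170,40,0,-15,0,50],
    [105,-216,65,0,-23,0,50],
    [145,-216,90,0,-31,0,50],
    [185,-216,110,0,-39,0,50],
    [208,-216,120,0,-49.7,0,50],
    [208,-216,120,0,-49.7,0,50],
    [208,-216,120,0,-49.7,0,50],
  ],
)

```text
time: 12.1
position: [0.4257, -0.294, 0.2182]
tool_rot: [-0.578, 0.407, -0.405, 0.579]
ft_force: [0.3, 0.4, -2.9]
grip_width: 0.0591
```

```bash
python3 fx.py 6; python3 wl.py w6 square_nest small_round_center; python3 -c "
from h import *
print(get_obs()['grip_width'])
a=cv2.imread('pics/w6.png')[110:260,160:400];cv2.imwrite('pics/w6c.png',cv2.resize(a,None,fx=3,fy=3,interpolation=cv2.INTER_CUBIC))"
```

```text
top square_block_center 0.47 [315.  235.9] [ 0.432  -0.3197  0.006 ]
top round_block_center 0.91 [224.9 165.6] [ 0.5952 -0.1145  0.0075]
side square_block_center 0.56 [346. 131.] [ 0.4983 -0.6688  0.006 ]
side square_nest 0.74 [340.6 206.2] [ 0.4126 -0.3148  0.018 ]
side lid_hinge 0.97 [328.6 180.7] [ 0.4619 -0.3744  0.034 ]
side small_round_center 0.56 [299.4 197.9] [ 0.5054 -0.2941  0.026 ]
side round_block_center 0.68 [231.  245.6] [ 0.5856 -0.1125  0.0075]
12.7 [ 0.4269 -0.2934  0.2193] [[ 0.3424  0.0001  0.9396]
 [-0.9396 -0.0001  0.3424]
 [ 0.0001 -1.      0.    ]]
square_nest 0.81 [264.2 206.7] [ 0.4134 -0.3248  0.018 ]
small_round_center 0.93 [346.6 205.1] [ 0.5017 -0.2884  0.026 ]
0.059469823138764547
```

View pics/w6c.png

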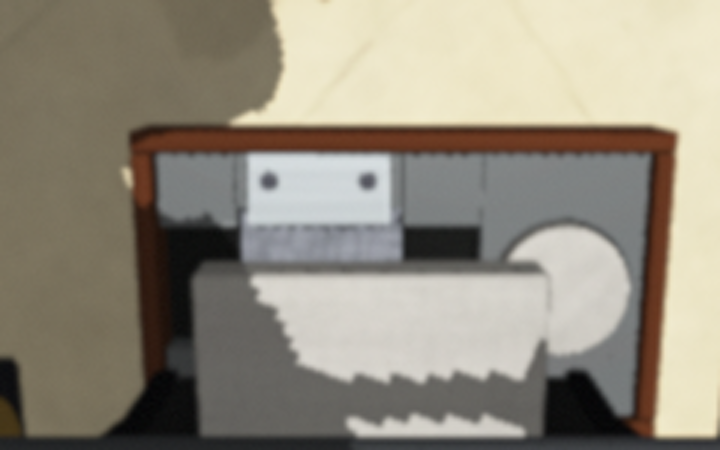

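Crop: box front outer edge row ≈128, outer corners cols 132/675; lip plate cols 247–392 with free edge at row ≈225; nest floor cols 240–402; held block's near top edge row ≈271, cols 194–548. Converting.

Run:
```python
from h import *
o=get_obs(); r=R.from_quat(o['tool_rot']); X,_,Y=r.as_matrix().T
def f(n,c,rw,z):
    p=px2w('wrist',[160+c/3,110+rw/3],z,o); d=p-o['position']; print(n,'world',p,'rel tool x,z mm',(np.array([d@X,d@Y])*1000).round(1))
b=o['position'][2]+.0085
f('blk L',194,271,b);f('blk R',548,271,b)
f('blk bot L',203,262,b-.012)
f('lip L',247,225,.0345);f('lip R',392,225,.0345)
f('floor L',240,240,.018);f('floor R',402,240,.018)
f('box L',132,130,.034);f('box R',675,130,.034)
f('box L inn',155,153,.034);f('box R inn',651,153,.034)
```

```text
blk L world [ 0.3882 -0.2745  0.2278] rel tool x,z mm [-31.2 -29.8]
blk R world [ 0.4429 -0.2545  0.2278] rel tool x,z mm [-31.3  28.4]
blk bot L world [ 0.388  -0.2757  0.2158] rel tool x,z mm [-30.1 -30.4]
lip L world [ 0.3821 -0.3056  0.0345] rel tool x,z mm [ -4.1 -46.2]
lip R world [ 0.4323 -0.2873  0.0345] rel tool x,z mm [-4.1  7.2]
floor L world [ 0.3803 -0.3157  0.018 ] rel tool x,z mm [  4.8 -51.3]
floor R world [ 0.4393 -0.2942  0.018 ] rel tool x,z mm [ 4.7 11.5]
box L world [ 0.3323 -0.2869  0.034 ] rel tool x,z mm [-38.6 -86.6]
box R world [ 0.516 -0.22   0.034] rel tool x,z mm [-38.8 108.9]
box L inn world [ 0.3425 -0.292   0.034 ] rel tool x,z mm [-30.4 -78.8]
box R inn world [ 0.5112 -0.2305  0.034 ] rel tool x,z mm [-30.5 100.9]
```

```bash
cat > pl.py <<'E'
import sys
from h import *
X=np.array([.3424,-.9396,0]);Y=np.array([.9396,.3424,0]); N=np.array([.4161,-.3197,.018])
def tcp(xc,zc,th,dy=0):
    c,s=np.cos(np.radians(th)),np.sin(np.radians(th))
    return N+X*(xc+30*c-3.5*s)/1000+Y*dy/1000+np.array([0,0,zc+30*s+3.5*c])/1000
def where(o=None):
    o=o or get_obs(); r=R.from_quat(o['tool_rot']); p=np.array(o['position'])+r.apply([-.03,.0035,0])-N
    print('corner xc,dy,zc',(np.array([p@X,p@Y,p[2]])*1000).round(1),'tilt',np.degrees(np.arcsin(r.as_matrix()[2,0])).round(2),'F x,y,z',np.round([o['ft_force']@X,o['ft_force']@Y,o['ft_force'][2]],1))
if __name__=='__main__':
    xc,zc,th=map(float,sys.argv[1:4]); dy=float(sys.argv[4]) if len(sys.argv)>4 else 0
    where(); goal(tcp(xc,zc,th,dy),frame(20.02,th))
E
python3 pl.py -19 30 15
```

```text
corner xc,dy,zc [-50.8  19.1 197.8] tilt 0.01 F x,y,z [-0.  -0.6 -2.3]
t 12.85 at [ 0.4269 -0.2936  0.2193] F [-0.5422 -0.1594 -2.2951] w 0.0595
shift [ 29.9 160.2 -19.1] rot [ -0.  -0. -15.]
```

drive_tool(
  plan=[
    [30,40,-19,0,0,-7,50],
    [30,80,-19,0,0,-15,50],
    [30,120,-19,0,0,-15,50],
    [30,145,-19,0,0,-15,50],
    [30,160,-19,0,0,-15,50],
    [30,160,-19,0,0,-15,50],
    [30,160,-19,0,0,-15,50],
    [30,160,-19,0,0,-15,50],
  ],
)

```text
time: 13.65
position: [0.42, -0.3292, 0.0604]
tool_rot: [0.627, -0.326, 0.479, -0.521]
ft_force: [0.7, -0.7, -2.0]
grip_width: 0.06
```

```bash
python3 pl.py -19 3 15; python3 wl.py w7
python3 - <<'E'
from h import *
cv2.imwrite('pics/side7.png',camera('side'))
a=cv2.imread('pics/w7.png')[90:250,160:400];b=cv2.imread('pics/side7.png')[120:260,240:420]
a=cv2.resize(a,(600,400)); b=cv2.resize(b,(600,466)); cv2.imwrite('pics/w7c.png',cv2.resize(a,(780,520)))
E
```

```text
corner xc,dy,zc [-17.7   0.4  31.2] tilt 15.14 F x,y,z [ 0.9  0.4 -2. ]
t 13.65 at [ 0.42   -0.3292  0.0604] F [ 0.7038 -0.6561 -1.9802] w 0.06
shift [-8.6 27.  -0.4] rot [-0.  -0.   0.1]
13.65 [ 0.42   -0.3292  0.0604] [[ 0.3298  0.0902  0.9397]
 [-0.9072 -0.2451  0.3419]
 [ 0.2611 -0.9653  0.001 ]]
```

View pics/w7c.png

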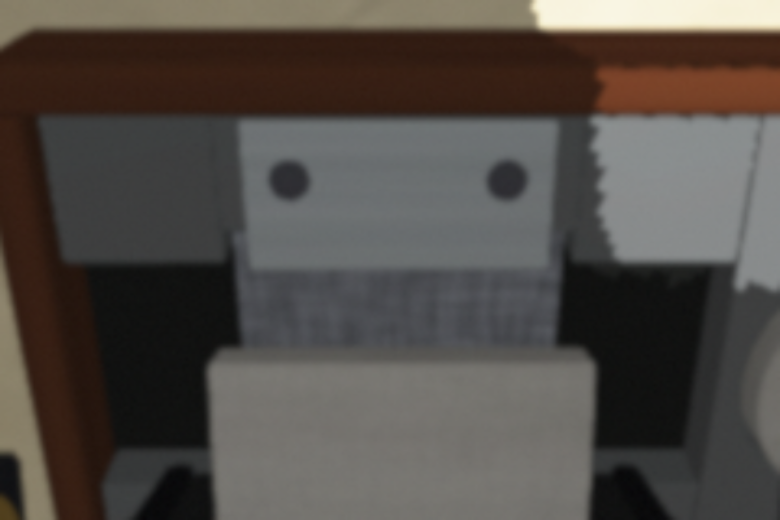

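Block and nest are both centred at column ≈400 (offset ~0.5 mm in +y); lip edge row 268, block's lower edge row 348, upper row 362. Checking x.

Run:
```python
from pl import *
o=get_obs()
def f(n,c,r,z):
    p=px2w('wrist',[160+c/3.25,90+r/3.25],z,o)-N; print(n,(p@X*1000).round(1),(p@Y*1000).round(1))
f('lip edge (-25.5)',400,268,.0345); f('blk low (-17.7)',401,348,.0492); f('blk up (-20.8)',402.5,362,.0608)
f('box front outer top(-58?)',400,30,.034);f('bay edge (-24)',150,264,.028);f('floorL',238,310,.018);f('floorR',561,310,.018)
where(o)
```

```text
lip edge (-25.5) -26.3 -0.5
blk low (-17.7) -18.4 -0.4
blk up (-20.8) -22.1 -0.2
box front outer top(-58?) -65.6 -0.5
bay edge (-24) -24.3 -45.2
floorL -10.5 -31.9
floorR -10.4 30.6
corner xc,dy,zc [-17.9   0.4  31.4] tilt 15.15 F x,y,z [-0.4 -0.1 -3. ]
```

drive_tool(
  plan=[
    [-3.5,10,-0.2,0,0,0,50],
    [-6,18,-0.2,0,0,0,50],
    [-7.5,24,-0.2,0,0,0,50],
    [-8.6,28,-0.2,0,0,0,50],
    [-8.6,28,-0.2,0,0,0,50],
    [-8.6,28,-0.2,0,0,0,50],
  ],
)

```text
time: 14.35
position: [0.4187, -0.3274, 0.0299]
tool_rot: [0.627, -0.327, 0.478, -0.521]
ft_force: [0.2, -0.8, -2.6]
grip_width: 0.0595
```

```bash
python3 pl.py -28.5 2 15
```

```text
corner xc,dy,zc [-19.9  -0.2   0.8] tilt 15.0 F x,y,z [ 0.8 -0.1 -2.6]
t 14.35 at [ 0.4187 -0.3274  0.0299] F [ 0.18   -0.8091 -2.5885] w 0.0595
shift [-8.  -3.4  0.2] rot [ 0. -0. -0.]
```

drive_tool(
  plan=[
    [-3,-1,0.1,0,0,0,50],
    [-6,-1.9,0.1,0,0,0,50],
    [-8.2,-2.6,0.1,0,0,0,50],
    [-8.2,-2.6,0.1,0,0,0,50],
    [-8.2,-2.6,0.1,0,0,0,50],
  ],
)

```text
time: 14.85
position: [0.4162, -0.3199, 0.0305]
tool_rot: [0.627, -0.326, 0.478, -0.521]
ft_force: [-0.2, -4.0, -5.2]
grip_width: 0.0596
```

```bash
python3 pl.py -29.5 0.5 7;python3 pl.py -29.8 0.5 0
```

```text
corner xc,dy,zc [-27.8   0.    1.3] tilt 15.06 F x,y,z [ 3.7 -1.5 -5.2]
t 14.85 at [ 0.4162 -0.3199  0.0305] F [-0.2021 -3.9669 -5.1816] w 0.0596
shift [-1.6  4.6 -0. ] rot [-0.  -0.   8.1]
corner xc,dy,zc [-27.8   0.    1.3] tilt 15.06 F x,y,z [ 3.7 -1.5 -5.2]
t 14.85 at [ 0.4162 -0.3199  0.0305] F [-0.2021 -3.9669 -5.1816] w 0.0596
shift [-2.2  8.2 -0. ] rot [-0.  -0.  15.1]
```

drive_tool(
  plan=[
    [-0.3,1.5,0,0,0,2,50],
    [-0.8,2.7,0,0,0,4.5,50],
    [-1.5,4.6,0,0,0,8,50],
    [-1.5,4.6,0,0,0,8,50],
    [-1.5,4.6,0,0,0,8,50],
  ],
)

```text
time: 15.35
position: [0.416, -0.3196, 0.0257]
tool_rot: [0.603, -0.369, 0.441, -0.553]
ft_force: [0.3, -3.9, -1.5]
grip_width: 0.0597
```

```bash
python3 pl.py -30 0.3 0
```

```text
corner xc,dy,zc [-29.4  -0.    0.5] tilt 7.16 F x,y,z [ 3.8 -1.1 -1.5]
t 15.35 at [ 0.416  -0.3196  0.0257] F [ 0.2734 -3.8962 -1.4524] w 0.0597
shift [-0.4  3.9  0. ] rot [-0.  -0.   7.2]
```

drive_tool(
  plan=[
    [0,1.2,0,0,0,2,50],
    [0,2.2,0,0,0,4,50],
    [-0.2,3.2,0,0,0,6,50],
    [-0.2,4,0,0,0,7.2,50],
    [-0.2,4,0,0,0,7.2,50],
    [-0.2,4,0,0,0,7.2,50],
  ],
)

```text
time: 15.95
position: [0.4157, -0.3191, 0.0216]
tool_rot: [-0.579, 0.406, -0.405, 0.58]
ft_force: [0.2, -1.6, -1.1]
grip_width: 0.0593
```

```bash
python3 pl.py -30 0 0
python3 - <<'E'
from h import *
cv2.imwrite('pics/w8.png',camera('wrist'));cv2.imwrite('pics/side8.png',camera('side'))
a=cv2.imread('pics/w8.png')[90:260,160:400];b=cv2.imread('pics/side8.png')[100:270,220:460]
cv2.imwrite('pics/w8c.png',np.vstack([cv2.resize(i,None,fx=1.75,fy=1.75,interpolation=2) for i in(a,b)]))
E
```

```text
corner xc,dy,zc [-30.8  -0.2   0.2] tilt -0.15 F x,y,z [ 1.6 -0.3 -1.1]
t 15.95 at [ 0.4157 -0.3191  0.0216] F [ 0.2371 -1.605  -1.1458] w 0.0593
shift [0.7 0.1 0.2] rot [ 0.  -0.  -0.1]
```

View pics/w8c.png

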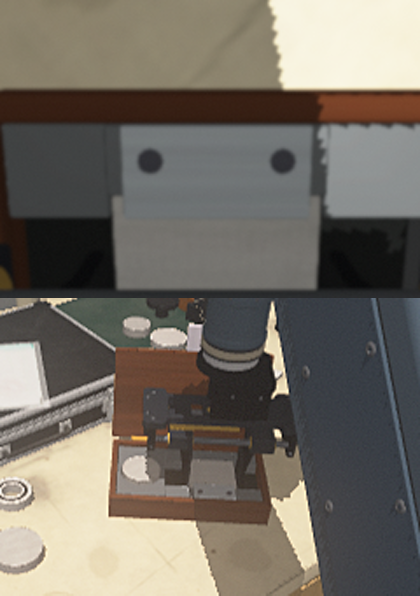

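The lip covers the block's near edge, the block is level, and the lid is open behind. Releasing and rising.

drive_tool(
  plan=[
    [0,0,0,0,0,0,70],
    [0,0,0,0,0,0,70],
    [0,0,0,0,0,0,70],
    [0,0,0,0,0,0,70],
    [0,-15,0,0,0,0,70],
    [0,-40,0,0,0,0,70],
    [10,-80,0,0,0,0,70],
    [20,-120,0,0,0,0,70],
    [20,-160,0,0,0,0,70],
    [20,-160,0,0,0,0,70],
  ],
)

```text
time: 17.05
position: [0.4255, -0.3418, 0.1869]
tool_rot: [0.58, -0.402, 0.409, -0.579]
ft_force: [1.1, -0.6, -0.9]
grip_width: 0.0698
```

```bash
python3 wl.py w9 square_block_center square_nest
python3 - <<'E'
from h import *
cv2.imwrite('pics/side9.png',camera('side'))
a=cv2.imread('pics/w9.png')[90:250,190:400];b=cv2.imread('pics/side9.png')[120:260,240:424]
cv2.imwrite('pics/w9c.png',np.vstack([cv2.resize(a,(386,294),interpolation=2),cv2.resize(b,(386,294),interpolation=2)]))
E
```

```text
17.05 [ 0.4255 -0.3418  0.1869] [[ 0.3419  0.0065  0.9397]
 [-0.9397 -0.0061  0.3419]
 [ 0.0079 -1.      0.0041]]
square_block_center 0.65 [279.4 166.3] [ 0.4132 -0.3209  0.006 ]
```

View pics/w9c.png

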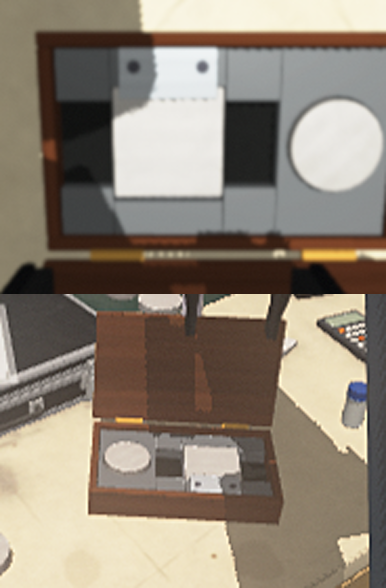

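Picture: the block sits square in the nest under the lip, lid leaning back, small round in place. A light press with shut fingers will check it is fully home (top should be at z = 0.030).

Run:
```python
from pl import *
goal(N+X*.012+[0,0,.016],frame(20.02))
```

```text
t 17.25 at [ 0.422  -0.3376  0.1803] F [ 0.3956  0.9019 -0.0046] w 0.07
shift [ -5.9 146.4   0.7] rot [ 0.1 -0.  -0.4]
```

drive_tool(
  plan=[
    [-6,40,0.5,0,0,0,0],
    [-6,80,0.5,0,0,0,0],
    [-6,115,0.5,0,0,0,0],
    [-6,135,0.5,0,0,0,0],
    [-6,143,0.5,0,0,0,0],
    [-6,143,0.5,0,0,0,0],
  ],
  newtons=10,
)

```text
time: 17.85
position: [0.42, -0.331, 0.0364]
tool_rot: [-0.578, 0.408, -0.403, 0.58]
ft_force: [0.4, 0.0, -0.4]
grip_width: 0.0298
```

drive_tool(
  plan=[
    [0,2,0,0,0,0,0],
    [0,4,0,0,0,0,0],
    [0,5.5,0,0,0,0,0],
    [0,5.5,0,0,0,0,0],
  ],
)

```text
time: 18.25
position: [0.4214, -0.3327, 0.0336]
tool_rot: [-0.579, 0.406, -0.405, 0.58]
ft_force: [-0.0, -0.1, 0.6]
grip_width: 0.002
```

drive_tool(
  plan=[
    [0,1.5,0,0,0,0,0],
    [0,3,0,0,0,0,0],
    [0,4,0,0,0,0,0],
    [0,4,0,0,0,0,0],
  ],
)

```text
time: 18.65
position: [0.4213, -0.3326, 0.0304]
tool_rot: [-0.579, 0.406, -0.405, 0.58]
ft_force: [-1.0, 0.5, 10.6]
grip_width: 0.0007
```

Contact at z = 0.0304 with 10 N, so the block is on the nest floor. Retreating.

drive_tool(
  plan=[
    [0,-20,0,0,0,0,0],
    [0,-60,0,0,0,0,0],
    [-20,-110,0,0,0,0,0],
    [-60,-150,0,0,0,0,0],
    [-100,-170,0,0,0,0,0],
    [-130,-170,0,0,0,0,0],
    [-130,-170,0,0,0,0,0],
  ],
)

```text
time: 19.35
position: [0.374, -0.2059, 0.2001]
tool_rot: [-0.579, 0.407, -0.403, 0.581]
ft_force: [0.4, 0.2, -0.4]
grip_width: 0.0005
```

Run:
```python
from h import *
im=camera('side');cv2.imwrite('pics/s10.png',im[100:310,200:480])
o=get_obs();print(o['time'],o['position'],o['ft_force'])
for n,z in(('square_block_center',.024),('small_round_center',.026),('round_block_center',.0075)):
    for d in mark_of('side',n)[:1]: print(n,d['conf'],px2w('side',d['location'],z))
```

```text
19.4 [ 0.3759 -0.2087  0.2   ] [-0.17    0.0846  0.3426]
square_block_center 0.69 [ 0.4128 -0.329   0.024 ]
small_round_center 0.67 [ 0.5027 -0.2906  0.026 ]
round_block_center 0.84 [ 0.5909 -0.1132  0.0075]
```

View pics/s10.png

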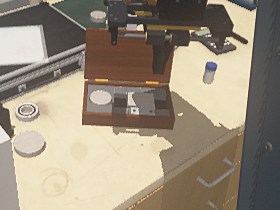

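The lid is open and the block is in its nest (about (145,100) in the crop). Both round blocks are where they started, and the arm is clear.

```bash
python3 -c "
from rig import *
print(hand_in())"
```

```text
the job is handed in; nothing more can be done
None
```

The box is open and the square block is back in its nest. I handed the job in at about 19.4 s; `hand_in()` gives no verdict.

- **Lid:** I gripped the pull, swung it along its arc to just short of the stop and let go. The later pictures show the lid leaning back open. I did not measure its final angle.
- **Block:** I gripped it across the nest's y direction and tilted it about 15°. I slid its near edge under the steel lip, laid it flat and released it.
- **Seating check:** a light press with shut fingers met the block's top at z = 0.0304 m with about 10 N. Fully home would be 0.030 m, so it lies on the nest floor. The wrist picture shows the lip over its near edge.
- **Round blocks:** both stayed within the camera's accuracy of where I first measured them, and nothing touched them.
- **Forces:** the force readings I saw stayed under about 11 N. The final one, with the arm clear, was about zero.
- **Disagreement:** the last side-camera mark put the square block about 10 mm from the nest centre found from the wrist pictures. The wrist picture and the press both agree with the nest position, so I took that mark as a network error.

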